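Gauge the sharpening stone

TASK

Check how thick the sharpening stone is: pick up the bridge gauge by its black grip and lower it squarely across the middle of the stone, one leg on each side, until both legs stand on the bench and the sprung foot rests on the stone. Keep hold of it all the way down rather than dropping it, then let go and leave it standing there. Don't shove the stone along, and leave the leather strip and the round rod where they lie.

Things in the scene. Friction and masses are not known exactly. Their poses are not given: they have to be found in the camera images.
- gauge_grip (a point): Centre of the bridge gauge's black grip: a block 36 mm (x), 22 mm (y), 50 mm tall, on an aluminium portal (0.6 kg) loose on the bench. 123 mm above its soles, midway between the legs. Grip's foot: 98 mm up, on a beam 128 mm long (y), 40 mm (x), 18 mm thick; two legs, 50 mm (x) by 14 mm, 100 mm apart inside (y). z up; y starts within 20 degrees of world y. A half turn makes no difference.
- gauge_foot (a joint): Travel (m) of the gauge's sprung foot, a steel disc 26 mm across on a vertical slide midway between the legs. 0: hanging free, underside 4 mm above the soles; grows as a part pushes it up (to 0.05). With the gauge standing on the bench it reads the part's height less 4 mm. Spring: 0.6 N at 0, 1.5 N at 0.03.
- stone_mid (a point): Centre (16 mm up) of the sharpening stone: oblong block, cream over slate grey, loose on the bench (0.75 kg), 170 mm long (x), 60 wide (y), 32 high. x starts within 20 degrees of world x. It is the widest of three long parts in a row with the gauge, in any order; the others: a leather-faced wooden strip 28 mm wide, 12 high, and a white 20 mm rod on two wooden rests, 26 high.
There are look-alikes about, which are no part of the job. Of the things that look like the part that bears gauge_grip, the middle-sized one is meant.

How it is judged:
By the outcome, as a careful person would: the job done as asked, in the order asked, and still so for the second after the job is handed in, with the robot touching nothing.
It also fails if it takes over 40 s, if anything falls off the work surface, if the arm or the gripper's body presses on something with over 40 N, if the wrist force passes 120 N, or if a joint passes its speed limit or range.

ROBOT

A 6-joint arm with a two-finger parallel gripper is mounted at the origin on the work surface. World frame = base frame: x ahead of the robot, y to its left, z up, the work surface at z = 0. Lengths are in m, angles in degrees, forces in N, time in s.
With the tool pointing down it reaches from about 0.3 to 0.85 m from the base axis. Payload 4.2 kg.
Tool frame: the origin (TCP) lies on the centre line of the jaws, within the pads' length; the fingertips stand ctrl.finger_overhang ahead of it and the grasp point (between the pads) lies 8 mm behind it (ctrl.finger_overhang is the distance from the TCP to the fingertips, in m); x points along the fingers, z is the direction in which the jaws open and shut, and the axes are right-handed (so a half turn about x gives the same grasp; the last joint's range is limited). The gripper opens to 91 mm and grips with 3 to 60 N. Pads are 32 mm wide; open, the fingers measure 118 mm over their backs; the gripper's body (76 mm by 178 mm) begins 60 mm behind the grasp point.
Start: joints at [72.021, 18.312, 89.639, -0, 72.044, -1.146], TCP at [0.167, 0.55, 0.225] pointing down, gripper open.
Joint ranges: [-177.97, 177.97], [-48.28, 115.42], [12.27, 149.76], [-77.06, 257.06], [2.81, 150.46], [-146.56, 146.56]. Speed limits (degrees/s): [147.25, 147.25, 180, 180, 180, 180].

INTERFACE

Orientations are given as a 3x3 rotation matrix whose columns are the frame's x, y, z axes.
In Python, from cell import ctrl, get_image gives the robot as it stands.
- The arm moves only by the tool step_arm, never from a script. Its argument "plan" is a list of rows, each a list of 2 entries, a list of its own where there are three numbers: the shift along the world's x, y, z in cm, then the turn about the world's z in degrees. A call has 1 to 20 rows; each row shifts and turns the commanded pose from where the row before left it; what a row does not reach is not made up. A row lasts 1/12 s, in which the tool goes at most 41.7 mm and 7.16 degrees, less where a joint would pass 70% of its speed; a pose out of reach is approached as far as the arm can. A call is refused whole if a number of a shift passes 4.17 or a number of a turn 7.16, either way. A call with a gripper value outside its range is refused whole. "fingers" is the opening, from 0 (shut) to 1 (fully open), set as the call begins (left out, the last holds). The fingers move at their own pace and stop on an object; the grip force is fixed at half the most. Time passes only in rows, so rows that do not move let the fingers close. It gives the time, the measured TCP pose, the force and the opening at its end, in the units of the state.
- ctrl.read_state(): the state, without advancing time (a new reading comes with each control period).
- get_image(name): name is "side" or "top" or "wrist"; returns a dict with "frame" (480x640x3 uint8, red, green, blue), "z_map" (480x640 float32, m along the optical axis (not along the pixel's ray), 0 where there is no reading), "K" (3x3 intrinsics, pixels), "T" (4x4, takes a point from camera to world coordinates). Camera axes: x right, y down, z forward; pixel columns grow to the right and rows downward; lengths in m; the calibration is good to about 2 mm. A picture is of the moment at which its call begins.
- ctrl.close_job(): hands the job in, once; it reports no verdict.
The state is a dict: "time": time; "qpos": joint angles; "qvel": joint speeds; "tau": joint torques, N m; "tool_pos": TCP position; "ee_rot": TCP orientation; "force": force on the tool from outside, world axes, zero at the start; "wrist_torque": the same for the moment, N m; "grip_width": finger opening in m.
Only numpy, scipy, OpenCV 4.12 (cv2) and the standard library are available. Lean on these libraries where they do the work, as an engineer would, in place of code of your own. Each camera call takes 0.05 s, during which the arm holds its last target. There are 200 camera calls.

## Working session

There is one attempt and no reset: what is moved stays moved. The work goes in short steps, Python scripts to look and compute and a tool call to move; the robot and the scene stay as the last step left them, time stands still between calls to the robot, and variables do not carry over. Pictures are saved under pics/ and viewed, about 8 in all and at most 12, crops included, and the job is handed in when it is done.

Besides the shell and the picture viewer there is one more tool, called in YAML: its name, and indented under it one key for each argument. step_arm: Moves the arm, as the interface text tells. Its arguments: {"type":"object","properties":{"plan":{"type":"array","items":{"type":"array"}},"fingers":{"type":"number"}},"required":["plan"]}

```bash
mkdir -p pics; ls; cat > h.py <<'E'
import numpy as np, cv2
from cell import ctrl, get_image
def pts(d):
    z=d["z_map"]; K=d["K"]; v,u=np.mgrid[:480,:640]
    P=np.stack([(u-K[0,2])/K[0,0]*z,(v-K[1,2])/K[1,1]*z,z],-1)
    W=P@d["T"][:3,:3].T+d["T"][:3,3]; W[z==0]=np.nan
    return W
def save(n,im,s=1):
    cv2.imwrite(f"pics/{n}.png",cv2.resize(im[:,:,::-1],None,fx=s,fy=s))
E
python3 - <<'E'
from h import *
import pickle
D={n:get_image(n) for n in("top","side","wrist")}
pickle.dump(D,open("d0.pkl","wb"))
save("top0",D["top"]["frame"]); save("side0",D["side"]["frame"])
s=ctrl.read_state(); print(s["tool_pos"],s["ee_rot"],ctrl.finger_overhang,s["time"])
for n in D: print(n,D[n]["T"].round(3).tolist())
E
```

```text
pics
[0.16640686 0.55001304 0.22430942] [[-3.96071222e-04 -9.57157156e-01  2.89568684e-01]
 [-1.32098072e-03  2.89568955e-01  9.57156244e-01]
 [-9.99999049e-01 -3.41260669e-06 -1.37907608e-03]] 0.011 0.15
top [[0.009, -0.983, 0.181, 0.257], [-1.0, -0.004, 0.023, -0.035], [-0.022, -0.181, -0.983, 1.109], [0.0, 0.0, 0.0, 1.0]]
side [[-0.982, -0.142, 0.124, 0.337], [-0.188, 0.724, -0.664, 0.657], [0.005, -0.675, -0.738, 0.864], [0.0, 0.0, 0.0, 1.0]]
wrist [[0.289, 0.93, 0.226, 0.103], [0.957, -0.28, -0.069, 0.569], [-0.001, 0.236, -0.972, 0.384], [0.0, 0.0, 0.0, 1.0]]
```

View pics/top0.png

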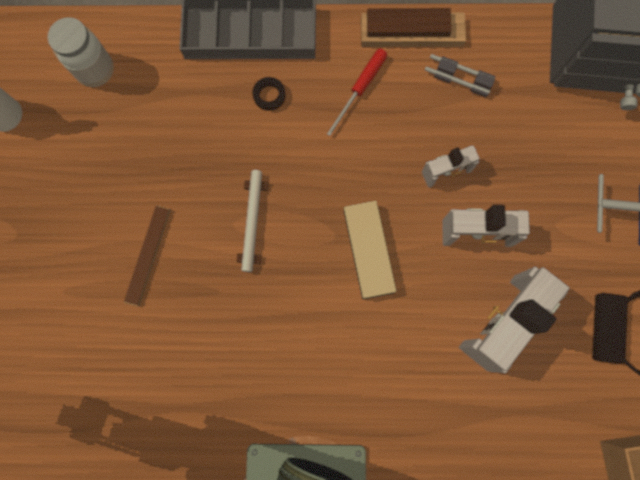

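View pics/side0.png

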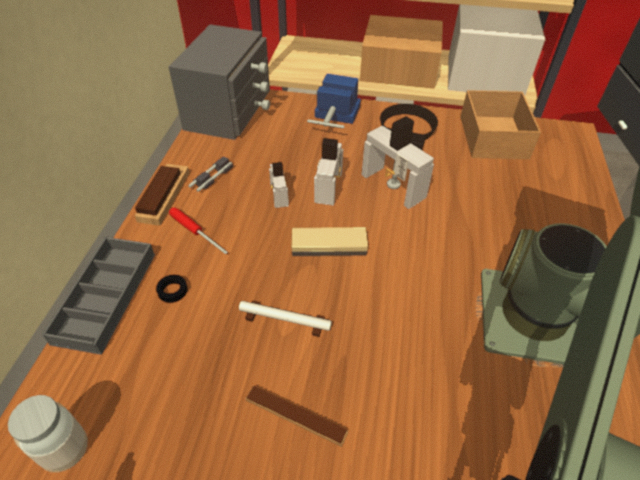

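The top view shows three look-alike gauges with black grips: small (456,158), middle (494,218) and large (533,316). The stone is at (370,250), the rod at (252,220) and the strip at (148,255). By the description the middle one at (494,218) is meant. I'll check its beam length (128 mm) and take a close crop.

```bash
python3 - <<'E'
from h import *
import pickle
D=pickle.load(open("d0.pkl","rb"))
d=D["top"]; W=pts(d); f=d["frame"].astype(int)
H=W[...,2]
def rect(n,m):
    P=W[m]; r=cv2.minAreaRect((P[:,:2]*1000).astype(np.float32))
    print(n,m.sum(),"z",np.nanpercentile(P[:,2],[5,50,95]).round(4),"c",np.round(r[0],1),"size",np.round(r[1],1),"ang",round(r[2],1), "mean",P.mean(0).round(4))
    return r
def box(x0,y0,x1,y1):
    m=np.zeros(H.shape,bool); m[y0:y1,x0:x1]=1; return m
br=f.max(-1); K=np.isfinite(H)
for n,b in dict(small=(420,140,485,190),mid=(438,195,535,255),large=(455,260,575,380)).items():
    B=box(*b)&K
    zs=H[B&(br>120)]; top=np.nanmedian(zs[zs>0.04]) 
    er=lambda m:cv2.morphologyEx(m.astype(np.uint8),cv2.MORPH_OPEN,np.ones((3,3)))>0
    rect(n+" beam",er(B&(abs(H-top)<.006)))
    gt=np.nanpercentile(H[B],99.5); rect(n+" griptop",B&(H>gt-.006))
rect("stone",box(335,190,405,310)&(H>.026)&(H<.04))
rect("strip",box(115,195,180,315)&(H>.006)&(H<.02))
rect("rod",box(230,160,275,280)&(H>.015)&(H<.04))
save("mid",np.hstack([cv2.resize(d["frame"][130:390,420:580],(400,600),interpolation=2),cv2.resize(D["side"]["frame"][110:220,260:440],(400,244),interpolation=2)[:,:400].repeat(1,0) if 0 else np.vstack([cv2.resize(D["side"]["frame"][110:220,260:440],(400,244)),np.zeros((356,400,3),np.uint8)])]))
E
```

```text
small beam 600 z [0.0654 0.0687 0.072 ] c [ 600.6 -258.2] size [30.5 88.8] ang 20.5 mean [ 0.5986 -0.2563  0.0687]
small griptop 123 z [0.1006 0.1033 0.1065] c [ 600.7 -258.5] size [25.1 16. ] ang 19.2 mean [ 0.6001 -0.2579  0.1034]
mid beam 1406 z [0.0959 0.0993 0.1026] c [ 482.4 -311.2] size [128.3  43. ] ang 88.1 mean [ 0.4811 -0.3087  0.0993]
mid griptop 280 z [0.146  0.1491 0.1517] c [ 482.6 -311.2] size [36.7 22.3] ang 1.4 mean [ 0.482  -0.3107  0.1491]
large beam 2902 z [0.1292 0.1324 0.1354] c [ 318.4 -348.9] size [ 58.6 173.1] ang 49.0 mean [ 0.3158 -0.3443  0.1324]
large griptop 632 z [0.1963 0.1991 0.2019] c [ 318.3 -348.4] size [48.7 29.4] ang 50.2 mean [ 0.3181 -0.3481  0.1991]
stone 3129 z [0.0297 0.0332 0.0364] c [ 447.4 -110.8] size [170.4  60.5] ang 11.6 mean [ 0.4457 -0.1107  0.0332]
strip 1603 z [0.0077 0.0127 0.0162] c [439.9 301.1] size [224.6 113.6] ang 2.8 mean [0.4355 0.2979 0.0125]
rod 1122 z [0.0176 0.0248 0.0294] c [501.3 104.8] size [ 42.2 189.8] ang 85.7 mean [0.4989 0.1045 0.0244]
```

View pics/mid.png

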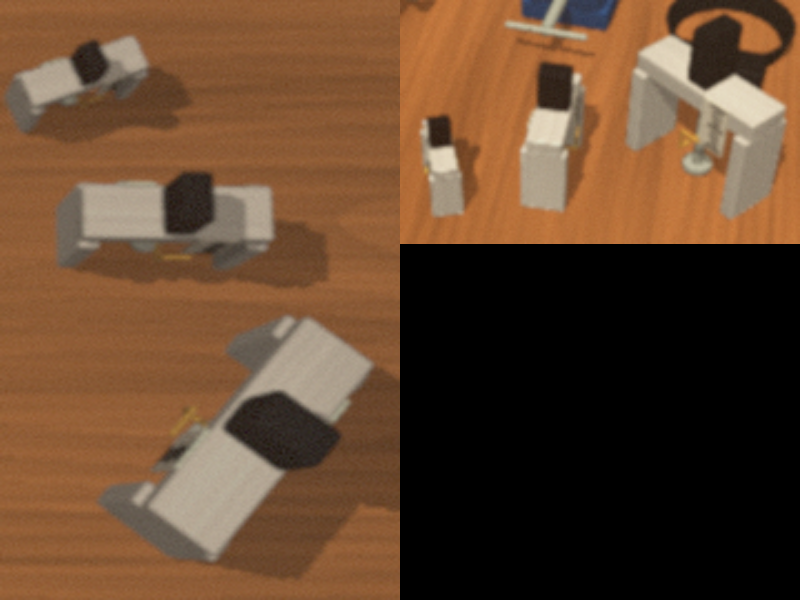

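The crop confirms it. The middle gauge's beam measures 128×43 mm with its top at 0.099 and the grip top at 0.149, matching the description. The small one's beam is 89 mm and the large one's 173 mm. The stone is 170×60 mm at (0.447,-0.111), turned about 11.6°. Moving over the gauge now.

step_arm:
  plan:
    - [[1.37,-3.74,0.2],-7.1]
    - [[1.37,-3.74,0.2],-7.1]
    - [[1.37,-3.74,0.2],-7.1]
    - [[1.37,-3.74,0.2],-7.1]
    - [[1.37,-3.74,0.2],-7.1]
    - [[1.37,-3.74,0.2],-7.1]
    - [[1.37,-3.74,0.2],-7.1]
    - [[1.37,-3.74,0.2],-7.1]
    - [[1.37,-3.74,0.2],-7.1]
    - [[1.37,-3.74,0.2],-7.1]
    - [[1.37,-3.74,0],-7.1]
    - [[1.37,-3.74,0],-7.1]
    - [[1.37,-3.74,0],-7.1]
    - [[1.37,-3.74,0],-7.1]
    - [[1.37,-3.74,0],-7.1]
    - [[1.37,-3.74,0],-7.1]
    - [[1.37,-3.74,0],-7.1]
    - [[1.37,-3.74,0],-7.1]
    - [[1.37,-3.74,0],-7.1]
    - [[1.37,-3.74,0],-7.1]
  fingers: 1

```text
time: 1.82
tool_pos: [0.4405, -0.1997, 0.2448]
ee_rot: [[-0.0, 0.935, 0.355], [0.0, 0.355, -0.935], [-1.0, -0.0, -0.0]]
force: [0.6, 0.2, 0.5]
grip_width: 0.0911
```

step_arm:
  plan:
    - [[1.37,-3.74,0],-7.1]
    - [[1.37,-3.74,0],-7.1]
    - [[1.37,-3.74,0],-7.1]
    - [[0,0,0],0]
    - [[0,0,0],0]

```text
time: 2.23
tool_pos: [0.4816, -0.3112, 0.2437]
ee_rot: [[-0.002, 1.0, -0.004], [0.001, -0.004, -1.0], [-1.0, -0.002, -0.001]]
force: [0.3, 0.6, -0.1]
grip_width: 0.0915
```

```bash
cat >> h.py <<'E'
def rect(n,W,m):
    P=W[m]; P=P[np.isfinite(P[:,2])]; r=cv2.minAreaRect((P[:,:2]*1000).astype(np.float32))
    c=P[:,:2]-P[:,:2].mean(0); e=np.linalg.svd(c,full_matrices=False)[2][0]
    print(n,len(P),"z",np.median(P[:,2]).round(4),"c",np.round(r[0],1),"size",np.round(r[1],1),"ang",round(r[2],1),"pca",np.degrees(np.arctan2(e[1],e[0])).round(1),"mean",P.mean(0).round(4))
def st():
    s=ctrl.read_state(); R=s["ee_rot"]; print("t",s["time"],"tcp",s["tool_pos"].round(4),"yaw",np.degrees(np.arctan2(R[1,2],R[0,2])).round(2),"F",np.round(s["force"],1),"M",np.round(s["wrist_torque"],2),"w",s["grip_width"],"q",np.round(s["qpos"],0))
E
python3 - <<'E'
from h import *
import pickle
st()
d=get_image("wrist"); pickle.dump(d,open("d1.pkl","wb")); save("w1",d["frame"])
W=pts(d); H=W[...,2]; near=np.hypot(W[...,0]-.4825,W[...,1]+.311)<.08
rect("grip",W,near&(H>.143)&(H<.156)); rect("beam",W,near&(H>.09)&(H<.106))
E
```

```text
t 2.2333 tcp [ 0.4816 -0.3112  0.2437] yaw -90.23 F [ 0.3  0.6 -0.1] M [-0.02  0.18 -0.01] w 0.0914645898151273 q [-34.  18.  88.   0.  75.  56.]
grip 1463 z 0.1477 c [ 481.5 -313. ] size [21.9 35.1] ang 89.7 pca 179.0 mean [ 0.4822 -0.3129  0.1476]
beam 5959 z 0.0979 c [ 481.4 -312.9] size [128.9  43.3] ang 87.6 pca -91.3 mean [ 0.4828 -0.313   0.0978]
```

View pics/w1.png

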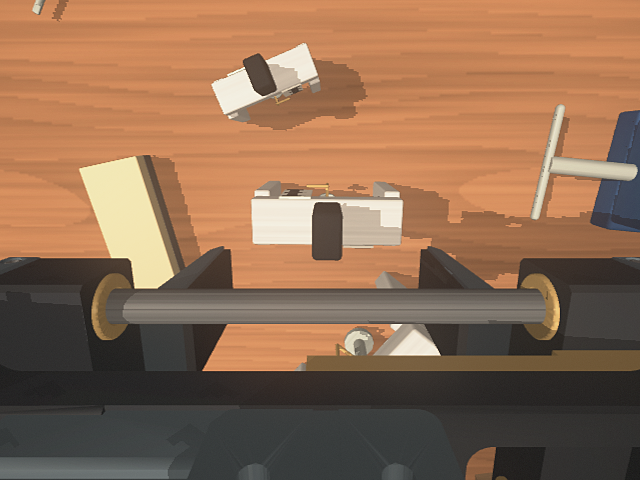

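The wrist view shows the middle gauge's grip at (327,222) between the open fingers, with the stone at left (135,215). The grip is at (0.4817,-0.3125), turned about -1.5°. Next I descend to TCP z≈0.117, which puts the fingertips 8 mm above the beam, and grip.

step_arm:
  plan:
    - [[0,-0.1,-2],-1.3]
    - [[0,0,-2.5],0]
    - [[0,0,-2.5],0]
    - [[0,0,-2.5],0]
    - [[0,0,-2],0]
    - [[0,0,-1.1],0]
    - [[0,0,0],0]
    - [[0,0,0],0]

```text
time: 2.95
tool_pos: [0.4817, -0.31, 0.1195]
ee_rot: [[0.0, 1.0, -0.024], [-0.0, -0.024, -1.0], [-1.0, 0.0, 0.0]]
force: [-0.1, -0.2, -0.5]
grip_width: 0.0911
```

step_arm:
  plan:
    - [[0,0,0],0]
    - [[0,0,0],0]
    - [[0,0,0],0]
    - [[0,0,0],0]
    - [[0,0,0],0]
    - [[0,0,0],0]
    - [[0,0,0],0]
    - [[0,0,0],0]
  fingers: 0

```text
time: 3.62
tool_pos: [0.4816, -0.3109, 0.119]
ee_rot: [[-0.0, 1.0, -0.025], [-0.0, -0.025, -1.0], [-1.0, -0.0, 0.0]]
force: [0.8, -0.2, 0.1]
grip_width: 0.0409
```

```bash
python3 -c "
from h import *
st()"
```

```text
t 3.6167 tcp [ 0.4816 -0.3109  0.119 ] yaw -91.44 F [ 0.8 -0.2  0.1] M [-0.04  0.16 -0.01] w 0.040891133762903306 q [-34.  23.  99.  -0.  58.  57.]
```

Still closing, so I'll wait.

step_arm:
  plan:
    - [[0,0,0],0]
    - [[0,0,0],0]
    - [[0,0,0],0]
    - [[0,0,0],0]
    - [[0,0,0],0]
    - [[0,0,0],0]

```text
time: 4.12
tool_pos: [0.4816, -0.3113, 0.119]
ee_rot: [[0.0, 1.0, -0.025], [-0.001, -0.025, -1.0], [-1.0, 0.0, 0.001]]
force: [-0.5, -3.1, -0.1]
grip_width: 0.0219
```

```bash
python3 -c "
from h import *
st()"
```

```text
t 4.1167 tcp [ 0.4816 -0.3113  0.119 ] yaw -91.43 F [-0.5 -3.1 -0.1] M [-0.52  0.25  0.07] w 0.02188796168124411 q [-34.  23.  99.  -0.  58.  57.]
```

The grip width is 21.9 mm, so the grip is held. Lifting 8 cm.

step_arm:
  plan:
    - [[0,0,0.5],0]
    - [[0,0,1],0]
    - [[0,0,1.5],0]
    - [[0,0,1.5],0]
    - [[0,0,1.5],0]
    - [[0,0,1.3],0]
    - [[0,0,0.7],0]
    - [[0,0,0],0]
    - [[0,0,0],0]
    - [[0,0,0],0]

```text
time: 4.95
tool_pos: [0.481, -0.3102, 0.198]
ee_rot: [[-0.002, 1.0, -0.025], [0.001, -0.025, -1.0], [-1.0, -0.002, -0.001]]
force: [-0.8, 0.1, -5.5]
grip_width: 0.0217
```

```bash
python3 - <<'E'
from h import *
import pickle
st()
d=get_image("wrist"); pickle.dump(d,open("d2.pkl","wb"))
s=get_image("side"); pickle.dump(s,open("s2.pkl","wb"))
save("c2",np.vstack([d["frame"][:300],s["frame"][60:300]]))
W=pts(d); H=W[...,2]; near=np.hypot(W[...,0]-.4825,W[...,1]+.311)<.08
br=d["frame"].max(-1)
rect("beam",W,near&(H>.16)&(H<.19)&(br>120))
E
```

```text
t 4.95 tcp [ 0.481  -0.3102  0.198 ] yaw -91.43 F [-0.8  0.1 -5.5] M [-0.09  0.18 -0.04] w 0.021652533687305596 q [-34.  19.  92.   0.  69.  57.]
beam 6310 z 0.1765 c [ 494.1 -311.2] size [127.8  22.1] ang 88.7 pca -91.5 mean [ 0.497  -0.311   0.1741]
```

View pics/c2.png

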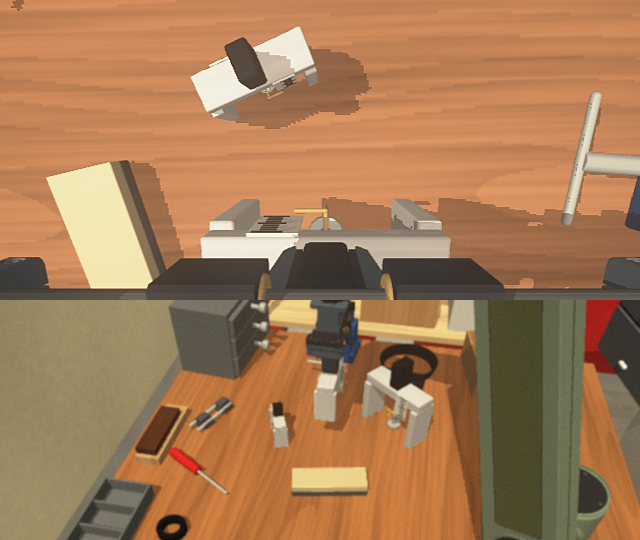

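The lower half of the picture shows the gauge lifted straight in the gripper, above (325,390). The wrist view shows the stone at (110,225), not yet touched. The beam is square with the jaws at 88.6°. Carrying it over the stone.

step_arm:
  plan:
    - [[-0.2,1,0],1]
    - [[-0.3,2,0],1.5]
    - [[-0.5,3,0],2]
    - [[-0.6,3,0],2]
    - [[-0.5,3,0],2]
    - [[-0.5,3,0],2]
    - [[-0.4,2.5,0],1.5]
    - [[-0.3,1.5,0],1]
    - [[-0.12,0.95,0],0]
    - [[0,0,0],0]
    - [[0,0,0],0]
    - [[0,0,0],0]

```text
time: 6.05
tool_pos: [0.4478, -0.1121, 0.199]
ee_rot: [[0.0, 0.98, 0.2], [-0.001, 0.2, -0.98], [-1.0, 0.0, 0.001]]
force: [0.6, -0.0, -5.6]
grip_width: 0.0222
```

```bash
python3 - <<'E'
from h import *
import pickle
st()
d=get_image("wrist"); s=get_image("side"); t=get_image("top")
save("c3",np.vstack([d["frame"][:300],s["frame"][60:300]]))
W=pts(d); H=W[...,2]; near=np.hypot(W[...,0]-.447,W[...,1]+.111)<.12
br=d["frame"].max(-1)
rect("beam",W,near&(H>.16)&(H<.19)&(br>120))
rect("stone wrist",W,near&(H>.028)&(H<.036))
W=pts(s); H=W[...,2]; near=np.hypot(W[...,0]-.447,W[...,1]+.111)<.12
rect("stone side",W,near&(H>.028)&(H<.037))
W=pts(t); H=W[...,2]; near=np.hypot(W[...,0]-.447,W[...,1]+.111)<.12
rect("stone top",W,near&(H>.028)&(H<.037))
E
```

```text
t 6.05 tcp [ 0.4478 -0.1121  0.199 ] yaw -78.46 F [ 0.6 -0.  -5.6] M [-0.08  0.13 -0.01] w 0.022155717989077117 q [-15.   9. 106.  -0.  65.  63.]
beam 6473 z 0.1776 c [ 460.6 -110.1] size [ 22.9 128.4] ang 11.8 pca -78.5 mean [ 0.4636 -0.1092  0.175 ]
stone wrist 6612 z 0.0319 c [ 482.3 -104.6] size [93.7 60.1] ang 11.6 pca -162.5 mean [ 0.4882 -0.1042  0.0319]
stone side 1160 z 0.0319 c [ 446.6 -111.4] size [170.3  64.5] ang 12.0 pca -168.5 mean [ 0.447  -0.1071  0.0318]
stone top 41 z 0.0333 c [ 447.6 -132.8] size [13.7 15.1] ang 6.1 pca -88.8 mean [ 0.4491 -0.1334  0.0334]
```

View pics/c3.png

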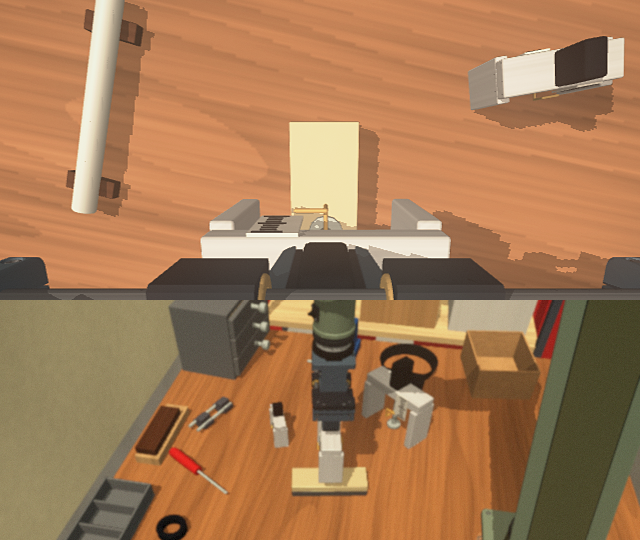

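The gauge is centred over the stone: beam and stone are about 1 mm apart across and both at 11.7°. The legs at (235,215) and (415,215) straddle the stone at (325,170). Descending most of the way.

step_arm:
  plan:
    - [[-0.1,0.05,-0.5],0.1]
    - [[0,0,-1],0]
    - [[0,0,-1],0]
    - [[0,0,-1],0]
    - [[0,0,-1],0]
    - [[0,0,-1],0]
    - [[0,0,-0.8],0]
    - [[0,0,-0.6],0]
    - [[0,0,-0.4],0]
    - [[0,0,-0.2],0]
    - [[0,0,0],0]
    - [[0,0,0],0]
    - [[0,0,0],0]

```text
time: 7.28
tool_pos: [0.4465, -0.1108, 0.1243]
ee_rot: [[0.0, 0.979, 0.202], [-0.0, 0.202, -0.979], [-1.0, 0.0, 0.0]]
force: [-1.7, -0.9, -3.8]
grip_width: 0.022
```

```bash
python3 -c "
from h import *
st()"
```

```text
t 7.2833 tcp [ 0.4465 -0.1108  0.1243] yaw -78.33 F [-1.7 -0.9 -3.8] M [-0.2   0.39  0.03] w 0.022003690061051333 q [-15.  14. 113.  -0.  54.  63.]
```

step_arm:
  plan:
    - [[0,0,-0.15],0]
    - [[0,0,-0.15],0]
    - [[0,0,-0.1],0]
    - [[0,0,-0.05],0]
    - [[0,0,-0.05],0]
    - [[0,0,0],0]
    - [[0,0,0],0]

```text
time: 7.87
tool_pos: [0.4467, -0.1108, 0.119]
ee_rot: [[0.001, 0.979, 0.202], [-0.0, 0.202, -0.979], [-1.0, 0.001, 0.0]]
force: [0.1, -0.5, -3.3]
grip_width: 0.0217
```

step_arm:
  plan:
    - [[0,0,-0.05],0]
    - [[0,0,0],0]
    - [[0,0,0],0]

```text
time: 8.12
tool_pos: [0.4467, -0.1109, 0.1189]
ee_rot: [[0.001, 0.979, 0.202], [-0.0, 0.202, -0.979], [-1.0, 0.001, 0.0]]
force: [-0.1, -0.4, 0.6]
grip_width: 0.0219
```

step_arm:
  plan:
    - [[0,0,-0.03],0]
    - [[0,0,0],0]
    - [[0,0,0],0]

```text
time: 8.37
tool_pos: [0.4467, -0.1109, 0.1189]
ee_rot: [[0.001, 0.979, 0.202], [-0.0, 0.202, -0.979], [-1.0, 0.001, 0.0]]
force: [-1.0, -0.7, 6.0]
grip_width: 0.0221
```

```bash
python3 - <<'E'
from h import *
st()
s=get_image("side"); save("c4",cv2.resize(s["frame"][150:290,240:420],None,fx=4,fy=4,interpolation=2))
E
```

```text
t 8.3667 tcp [ 0.4467 -0.1109  0.1189] yaw -78.34 F [-1.  -0.7  6. ] M [0.2  0.59 0.05] w 0.02210785970265249 q [-15.  14. 113.  -0.  53.  63.]
```

View pics/c4.png

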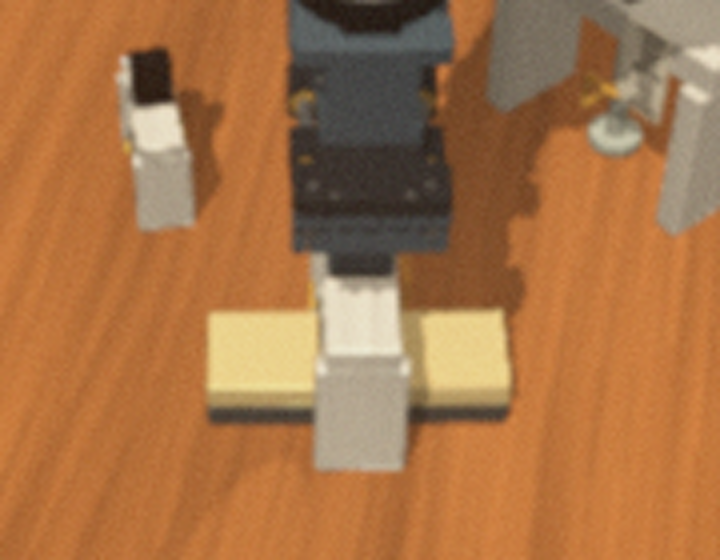

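The gauge stands squarely across the stone with its leg on the bench at (360,465). The TCP is at its grasp height and the upward force shows the bench carrying the weight. Releasing.

step_arm:
  plan:
    - [[0,0,0.03],0]
    - [[0,0,0],0]

```text
time: 8.58
tool_pos: [0.4467, -0.1109, 0.1189]
ee_rot: [[0.001, 0.979, 0.202], [-0.0, 0.202, -0.979], [-1.0, 0.001, 0.0]]
force: [-0.4, 0.4, 4.6]
grip_width: 0.0217
```

step_arm:
  plan:
    - [[0,0,0],0]
    - [[0,0,0],0]
    - [[0,0,0],0]
    - [[0,0,0],0]
    - [[0,0,0],0]
    - [[0,0,0],0]
    - [[0,0,0],0]
    - [[0,0,0],0]
    - [[0,0,0],0]
    - [[0,0,0],0]
  fingers: 0.7

```text
time: 9.42
tool_pos: [0.4464, -0.1108, 0.1185]
ee_rot: [[0.0, 0.979, 0.202], [-0.0, 0.202, -0.979], [-1.0, 0.0, 0.0]]
force: [0.1, 0.0, 0.2]
grip_width: 0.0639
```

step_arm:
  plan:
    - [[0,0,0.5],0]
    - [[0,0,1],0]
    - [[0,0,1.5],0]
    - [[0,0,2],0]
    - [[0,0,2.5],0]
    - [[0,0,2.5],0]
    - [[0,0,2],0]
    - [[-2,0,1],0]
    - [[-3,0,0],0]
    - [[-3,0,0],0]
    - [[-2,0,0],0]
    - [[0,0,0],0]
    - [[0,0,0],0]
    - [[0,0,0],0]

```text
time: 10.58
tool_pos: [0.3474, -0.111, 0.249]
ee_rot: [[0.002, 0.979, 0.202], [-0.001, 0.202, -0.979], [-1.0, 0.002, 0.001]]
force: [0.3, -0.7, -0.0]
grip_width: 0.0638
```

```bash
python3 - <<'E'
from h import *
st()
d=get_image("wrist"); s=get_image("side"); 
save("c5",np.vstack([d["frame"][:300],s["frame"][60:300]]))
W=pts(d); H=W[...,2]; near=np.hypot(W[...,0]-.447,W[...,1]+.111)<.12
rect("beam",W,near&(H>.09)&(H<.105)); rect("grip",W,near&(H>.142)&(H<.156))
rect("stone wrist",W,near&(H>.028)&(H<.036))
W=pts(s); H=W[...,2]; near=np.hypot(W[...,0]-.447,W[...,1]+.111)<.12
rect("stone side",W,near&(H>.028)&(H<.037))
E
```

```text
t 10.5833 tcp [ 0.3474 -0.111   0.249 ] yaw -78.34 F [ 0.3 -0.7 -0. ] M [-0.03  0.15  0.01] w 0.0637500500718161 q [-20.  -2. 111.   0.  71.  59.]
beam 6840 z 0.0979 c [ 446.1 -111.6] size [ 43.3 128.6] ang 10.3 pca -79.0 mean [ 0.4457 -0.1108  0.0978]
grip 1820 z 0.1477 c [ 445.9 -111.7] size [35.6 21.8] ang 12.1 pca -167.9 mean [ 0.4459 -0.1114  0.1476]
stone wrist 7401 z 0.0319 c [ 447.  -116.6] size [169.3 113.8] ang 12.0 pca -168.4 mean [ 0.4483 -0.1111  0.0319]
stone side 1128 z 0.032 c [ 445.8 -104.2] size [169.9 118.1] ang 7.2 pca -168.0 mean [ 0.447  -0.1073  0.032 ]
```

View pics/c5.png

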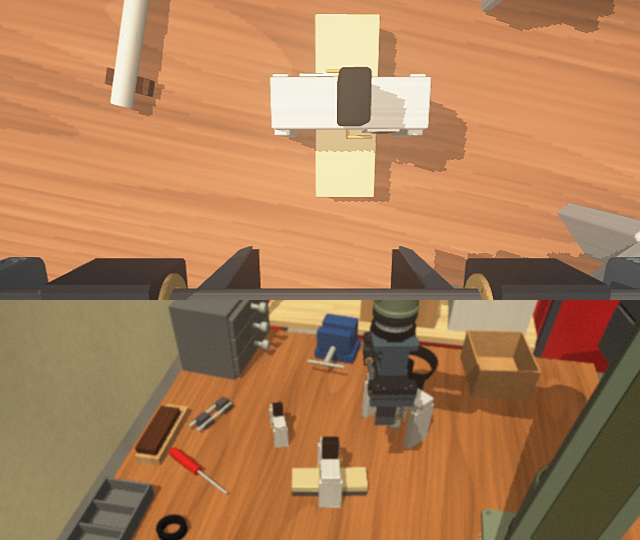

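The gauge, at (353,100), stands free across the middle of the stone. The beam top is at 0.098, so the legs are on the bench, and the gripper is clear. Handing in.

```bash
python3 -c "
from cell import ctrl
print(ctrl.close_job())"
```

```text
the job is handed in; nothing more can be done
None
```

The middle-sized gauge is standing across the middle of the sharpening stone, released, and the job is handed in at about 10.6 s of the 40 s allowed. I picked it up by its black grip and held it all the way down. I let go only when the force reading showed the bench carrying its weight.

**Last checks after letting go:**
- **Standing:** the beam top is at 97.9 mm and the grip top at 147.7 mm, against 98 and 148 mm expected, so both legs are on the bench.
- **Centred:** the gauge is at (0.446, -0.112) and the stone was at (0.447, -0.111), so they agree to about 1 mm.
- **Square:** the gauge measured 10–12° and the stone about 12°. The 10° came from the beam's outline and the 12° from the grip.
- **Stone:** its length direction was still about 12°. Its centre could not be re-measured cleanly because the gauge hides part of it and stray points entered the fit (width read 114–118 mm instead of 60). In the pictures it has not moved.
- **Foot:** I did not read its travel directly. The load dropped by about 1.8 N on the way down, which fits the foot resting on the stone.
- **Other parts:** the arm was not sent near the leather strip or the rod after the first transit, which passed well above the bench. I did not measure them again.

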